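Load the backup battery into the cage console

ROBOT

A 6-joint arm with a two-finger parallel gripper is mounted at the origin on the work surface. World frame = base frame: x ahead of the robot, y to its left, z up, the work surface at z = 0. Lengths are in mm, angles in rad, forces in N, time in s.
With the tool pointing down it reaches from about 400 to 925 mm from the base axis. Payload 12.5 kg.
Tool frame: the origin (TCP) lies at the very end of the fingers, on their centre line; the grasp point (between the pads) lies 19 mm behind it; z points along the fingers, y is the line along which they close (so a half turn about z gives the same grasp; the last joint's range is limited). The gripper opens to 95 mm and grips with 3 to 60 N. Pads are 20 mm wide; open, the fingers measure 119 mm over their backs; the gripper's body (75 mm by 180 mm) begins 59 mm behind the grasp point.
Start: joints at [1.056, 0.491, 1.559, -0, 1.092, -0.106], TCP at [248.428, 573.524, 214.661] pointing down, gripper open.
Joint ranges: [-3.1, 3.1], [-0.84, 2.19], [0.05, 2.79], [-1.13, 4.28], [0.06, 2.93], [-2.69, 2.69]. Speed limits (rad/s): [2.22, 2.22, 2.79, 3.14, 3.14, 3.14].

INTERFACE

Orientations are given as [roll, pitch, yaw] about the fixed x, y, z axes, in that order (R = Rz(yaw) Ry(pitch) Rx(roll)).
In Python, from cell import state, imaging, env, spot_in, mark_of gives the robot as it stands. The module is installed in compiled form; this text tells all that it offers.
- The arm moves only by the tool step_arm, never from a script. Its argument "increments" is a list of rows, each an object with "slide": the shift along the tool's x, y, z in m, a list of three; "roll": the turn about the tool's z in rad. A call has 1 to 5 rows; each row is the pose to reach, as a shift and turn from the pose commanded when the call began, along the tool's axes at that moment; what a row does not reach only later rows make up. A row lasts 1/8 s, in which the tool goes at most 62.5 mm and 10.7 degrees, less where a joint would pass 70% of its speed; a pose out of reach is approached as far as the arm can. A call with a gripper value outside its range is refused whole. "fingers" is the opening, from 0 (shut) to 1 (fully open), set as the call begins (left out, the last holds). The fingers move at their own pace and stop on an object; the grip force is fixed at half the most. Time passes only in rows, so rows that repeat a pose let the fingers close. It gives the time, the measured TCP pose, the force, the opening and the grip force at its end, in the units of the state.
- state(): the state, without advancing time (a new reading comes with each control period).
- imaging.read_camera(name): name is "scene" or "side" or "wrist"; returns a dict with "color" (420x560x3 uint8, red, green, blue), "z_map" (420x560 float32, mm along the optical axis (not along the pixel's ray), 0 where there is no reading), "intrinsics" (3x3 intrinsics, pixels), "distortion" ([k1, k2, p1, p2, k3] as OpenCV has them; the pictures are not rectified), "camera_from_world" (4x4, takes a point from world to camera coordinates). Camera axes: x right, y up, looking along -z (the intrinsics and any distortion apply to the point x, -y, -z); pixel columns grow to the right and rows downward; lengths in mm; the calibration is good to about 2 mm. A picture is of the moment at which its call begins.
- env.job_done(): hands the job in; it is judged then, once.
Trained networks look in the newest picture that a camera, given by its name, has taken for a name from the list of things; names that differ only in an ending like _2 or _b are one class to them, and where a whole thing is asked for, a point or a joint stands for the part that bears it (a point fixed in the world has none). Each returns a list of dicts, best first, with "confidence" (0 to 1); they miss things now and then, are a little off and sometimes report something else, mostly with a low value. They report only what shows in the picture. A call takes as long as a camera call.
- spot_in(camera, target): "bbox" ([left, top, right, bottom] in pixels, round what is visible of it).
- mark_of(camera, target): "uv" ([column, row] in pixels: a listed point, or the origin of a listed thing).
The state is a dict: "t": time; "joints": joint angles; "qvel": joint speeds; "tau": joint torques, N m; "eef_pos": TCP position; "tcp_rot": TCP orientation; "ft_force": force on the tool from outside, world axes, zero at the start; "moment": the same for the moment, N m; "opening": opening from 0.0 (shut) to 1.0 (fully open); "grip_force": force on a finger pad.
Only numpy, scipy, OpenCV 4.12 (cv2) and the standard library are available. Lean on these libraries where they do the work, as an engineer would, in place of code of your own. Each camera call takes 0.05 s, during which the arm holds its last target. There are 200 camera calls.

TASK

Take the charged battery pack out of the desk charger and load it into the battery bay on top of the steel cage console: press it down through the spring splash flap and on, by feel, until it is fully home on the sprung contacts at the bottom, without forcing it. Then take the hand out so that the flap swings shut over the pack, and leave everything else on the table and console where it is.

Things in the scene. Friction and masses are not known exactly. Their poses are not given: they have to be found in the camera images.
- pack: Charged battery pack: rigid black block with grey side panels, 22 mm thick (its x) by 58 mm wide (its y) by 95 mm tall (its z), edges rounded 3 mm, 210 to 325 g. It stands upright in the pocket of the charger. Origin: centre of its underside. It may go in either way round.
- charger: Grey desk charger fixed to the table, 90 mm (x) by 150 mm (y), 34 mm tall, with one pocket in the middle, 26 mm deep and 1.8 mm wider than the pack on each side, same axes as the pack; lift the pack straight up out of it. 69 mm of the pack stands above the charger. Origin: centre of its underside.
- console: Fixed stainless steel control console of an animal cage, a box 240 mm (x) by 420 mm (y) by 165 mm tall with a flat top deck. Front (screen) looks to its -x. Origin: centre of its underside, on the table. The battery bay opens in its deck 45 mm towards -x and 110 mm towards -y of the centre, framed by a thin flush black bezel.
- bay_mouth (a point): Point in the deck plane (165 mm above the table) on the upright axis along which the pack goes down the bay; axes as the console's: the pack's 22 mm goes along x, its 58 mm along y. The mouth reaches 14.5 mm to the -x side, 20 mm to +x and 32.5 mm to each side in y. Beside the open flap 31 by 65 mm stay free for closed fingers.
- bay_guide (a point): On the bay axis 65 mm below the deck: here lead-in slopes (from 53 mm depth on) have narrowed the bay to a guide 25.5 mm (x) by 61 mm (y). Just below, at about 75 mm, a spring leaf on the +x side begins to rub on the pack with 4 to 6 N. Its grip holds the pack up against its weight, and down once home; pressing the pack down takes some 1 to 10 N.
- bay_foot (a point): On the bay axis 138 mm below the deck, roughly where the pack's underside ends. Two sprung contacts there give 4 mm (2 N at first, 5 N at the end), then stop hard: that is home. This stop is set differently in every console: when home the pack's top lies anywhere from 35 to 51 mm below the deck, to be found by feel. The contacts must stay pressed in at least 3 mm; over 25 N breaks them.
- flap (a joint): Spring splash flap in the bay mouth: aluminium plate 30 by 61 by 3 mm, hinged along the mouth's +x side (18.5 mm from the bay axis), pushed downwards into the bay. Radians: 0 shut, 1.5 hanging down. Its spring shuts it (0.03 to 0.05 N m; some 4 N on the pack to start it); over 25 N bends it. It can shut only when the fingers are out and the pack's top is 33 mm below the deck.
- tape_roll: Roll of white tape, 90 mm across, 25 mm tall, lying on the console deck. Not to be disturbed. Origin: centre of its underside.
- vial: Glass vial with metal cap, 28 mm across, 55 mm tall, standing on the console deck. Not to be disturbed. Origin: centre of its underside.
- bowl: Steel bowl, 130 mm across, 50 mm tall, on the table. Not to be disturbed. Origin: centre of its underside.
- pill_jar: White pill jar, 52 mm across, 85 mm tall, on the table. Not to be disturbed. Origin: centre of its underside.
- spray_bottle: White bottle with blue cap, 72 mm across, 190 mm tall, on the table. Not to be disturbed. Origin: centre of its underside.
- syringe: Empty white syringe, 128 mm long, 21 mm high, lying on the table. Not to be disturbed. Origin: under its barrel.
- thermometer: White thermometer stick, 148 mm long, 11 mm high, lying on the table. Not to be disturbed. Origin: centre of its underside.

How it is judged:
By the outcome, as a careful person would: the job done as asked, in the order asked, and still so for the second after the job is handed in, with the robot touching nothing.
It also fails if it takes over 51 s, if anything falls off the work surface, if the arm or the gripper's body presses on something with over 40 N, if the wrist force passes 120 N, or if a joint passes its speed limit or range.

## Working session

There is one attempt and no reset: what is moved stays moved. The work goes in short steps, Python scripts to look and compute and a tool call to move; the robot and the scene stay as the last step left them, time stands still between calls to the robot, and variables do not carry over. Pictures are saved under pics/ and viewed, at most 10 in all, crops included, and the job is handed in when it is done.

Besides the shell and the picture viewer there is one more tool, called after "Call:" as name(argument=value, ...), one argument or row to a line, values as JSON. step_arm: Moves the arm, as the interface text tells. Its arguments: {"type":"object","properties":{"increments":{"type":"array"},"fingers":{"type":"number"}},"required":["increments"]}

```bash
mkdir -p pics
cat > h.py <<'E'
import numpy as np, cv2
from cell import state, imaging, env, spot_in, mark_of
def cam(n):
    return imaging.read_camera(n)
def ray(c,uv):
    K=np.array(c["intrinsics"],float);d=np.array(c["distortion"],float)
    p=cv2.undistortPoints(np.array([[uv]],float),K,d)[0,0]
    T=np.linalg.inv(np.array(c["camera_from_world"],float))
    return T[:3,3],T[:3,:3]@np.array([p[0],-p[1],-1.0])
def at_z(c,uv,z):
    o,r=ray(c,uv); return o+r*(z-o[2])/r[2]
def dep(c,uv):
    o,r=ray(c,uv); u,v=np.round(uv).astype(int); return o+r*float(c["z_map"][v,u])
def proj(c,P):
    T=np.array(c["camera_from_world"],float); q=T[:3,:3]@np.array(P,float)+T[:3,3]
    return cv2.projectPoints(np.array([[q[0],-q[1],-q[2]]]),np.zeros(3),np.zeros(3),np.array(c["intrinsics"],float),np.array(c["distortion"],float))[0].ravel()
def cloud(c):
    z=c["z_map"];h,w=z.shape
    uv=np.stack(np.meshgrid(np.arange(w),np.arange(h)),-1).reshape(-1,1,2).astype(float)
    p=cv2.undistortPoints(uv,np.array(c["intrinsics"],float),np.array(c["distortion"],float))[:,0]
    T=np.linalg.inv(np.array(c["camera_from_world"],float))
    P=np.c_[p[:,0],-p[:,1],-np.ones(len(p))]*z.reshape(-1,1)
    P=P@T[:3,:3].T+T[:3,3]; P[z.reshape(-1)==0]=np.nan
    return P.reshape(h,w,3)
E
cat > a.py <<'E'
from h import *
np.set_printoptions(precision=1,suppress=True)
s=state();print(s)
ims=[]
for n in("scene","side"):
    c=cam(n);ims.append(c["color"])
    for t in("pack","charger","console","bay_mouth","tape_roll","vial","bowl","pill_jar","spray_bottle"):
        m=mark_of(n,t)[:1];b=spot_in(n,t)[:1]
        if m:
            z={"console":0,"bay_mouth":165,"tape_roll":165,"vial":165,"pack":8}.get(t,0)
            print(n,t,m[0]["confidence"],np.array(m[0]["uv"]),at_z(c,m[0]["uv"],z),b and np.array(b[0]["bbox"]))
    cv2.imwrite(f"pics/{n}.png",c["color"][:,:,::-1])
E
python3 a.py
```

```text
{'t': 0.0, 'joints': array([ 1.1,  0.5,  1.6, -0. ,  1.1, -0.1]), 'qvel': array([-0.,  0.,  0.,  0.,  0.,  0.]), 'tau': array([ -0. , -61.3, -25.8,   0.1,   0. ,  -0. ]), 'eef_pos': array([248.3, 573.3, 214.1]), 'tcp_rot': array([-3.1, -0. ,  2.7]), 'ft_force': array([-0.1, -0.4,  0.3]), 'moment': array([0., 0., 0.]), 'grip_force': 0.0, 'opening': 0.9990821279942883}
scene charger 0.61 [212.5 246.4] [ 485.5 -268.3    0. ] [187.2 225.3 238.4 259.2]
scene console 0.65 [263.1 221.5] [411.2 -83.1  -0. ] [307.9 150.  465.2 264.4]
scene bay_mouth 0.87 [350.6 181.8] [531.8 158.  165. ] [310.7 148.9 466.1 265.1]
scene tape_roll 0.61 [431.4 174.3] [575.9 416.1 165. ] [419.1 161.9 445.3 180.7]
scene vial 0.63 [400.6 187.2] [611.9 283.2 165. ] [398.  169.4 409.4 188.8]
scene bowl 0.57 [247.3 279.8] [ 667.7 -213.8    0. ] [309.8 151.4 464.1 269.8]
scene spray_bottle 0.75 [177.6 295. ] [ 663.6 -406.4    0. ] []
side pack 0.71 [284.6 309.5] [ 488.2 -269.6    8. ] [281.  281.  288.6 314.8]
side charger 0.71 [283.7 310.9] [ 485.8 -269.6    0. ] [265.4 279.9 306.6 340. ]
side console 0.93 [285.1 166.9] [561.3 268.3   0. ] [266.6 282.2 304.4 336.5]
side bay_mouth 0.85 [282.1 159.9] [534.4 136.9 165. ] [226.1  87.7 347.2 217.4]
side tape_roll 0.65 [285.7 101.8] [582.7 415.3 165. ] [274.4  86.6 298.7 109.1]
side vial 0.59 [301.6 122.2] [619.8 301.6 165. ] []
side bowl 0.84 [349.3 285.9] [ 678.6 -219.1    0. ] [329.  253.7 376.9 300.9]
side pill_jar 0.9 [345.2 229.3] [710.9 -25.1   0. ] [333.5 206.6 356.1 233.3]
side spray_bottle 0.85 [362.6 353.2] [ 668.6 -409.2    0. ] [347.7 315.8 387.9 366.1]
```

```bash
cat > b.py <<'E'
from h import *
np.set_printoptions(precision=2,suppress=True)
s=state();print(s["tcp_rot"],s["eef_pos"])
a=cv2.imread("pics/scene.png");b=cv2.imread("pics/side.png")
cv2.imwrite("pics/both.png",np.vstack([cv2.resize(a[120:320,120:500],(800,421))[:300],cv2.resize(b[70:370],(560,300))[:, :].copy() if 0 else cv2.copyMakeBorder(cv2.resize(b[70:370],(560,300)),0,0,0,240,0)]))
for n in("scene","side"):
    c=cam(n);P=cloud(c).reshape(-1,3);print(n,"cam at",np.linalg.inv(c["camera_from_world"])[:3,3])
    k=(abs(P[:,2]-34)<5)&(abs(P[:,0]-486)<90)&(abs(P[:,1]+269)<110)
    if k.sum()>20: print("charger",k.sum(),cv2.minAreaRect(P[k,:2].astype(np.float32)))
    k=(abs(P[:,2]-103)<5)&(abs(P[:,0]-486)<60)&(abs(P[:,1]+269)<60)
    if k.sum()>3: print("packtop",k.sum(),P[k].mean(0),cv2.minAreaRect(P[k,:2].astype(np.float32)))
    k=(abs(P[:,2]-165)<5)&(P[:,1]>0)&(abs(P[:,0]-570)<200)
    if k.sum()>20: print("deck",k.sum(),np.median(P[k,2]),cv2.minAreaRect(P[k,:2].astype(np.float32)))
E
python3 b.py
```

```text
[3.14 0.   2.73] [248.44 573.52 214.66]
scene cam at [1704.18 -490.34  920.95]
charger 745 ((489.5210876464844, -267.45770263671875), (149.19992065429688, 95.71696472167969), 86.09271240234375)
packtop 101 [ 490.83 -267.57  102.91] ((488.2675476074219, -267.5958251953125), (54.06715393066406, 27.80689239501953), 84.66606140136719)
deck 4980 165.75172693030134 ((559.2516479492188, 270.8871154785156), (250.11846923828125, 429.644775390625), 13.002717018127441)
side cam at [ 425.98 -735.87 1025.07]
charger 1479 ((488.9169921875, -268.2015686035156), (151.7706298828125, 89.0201187133789), 83.9686279296875)
packtop 182 [ 487.92 -269.97  103.61] ((488.1028137207031, -269.1622619628906), (56.662391662597656, 21.321176528930664), 86.3924789428711)
deck 6057 165.90060923623923 ((561.0442504882812, 271.386474609375), (243.0058135986328, 428.35614013671875), 13.577947616577148)
```

View pics/both.png

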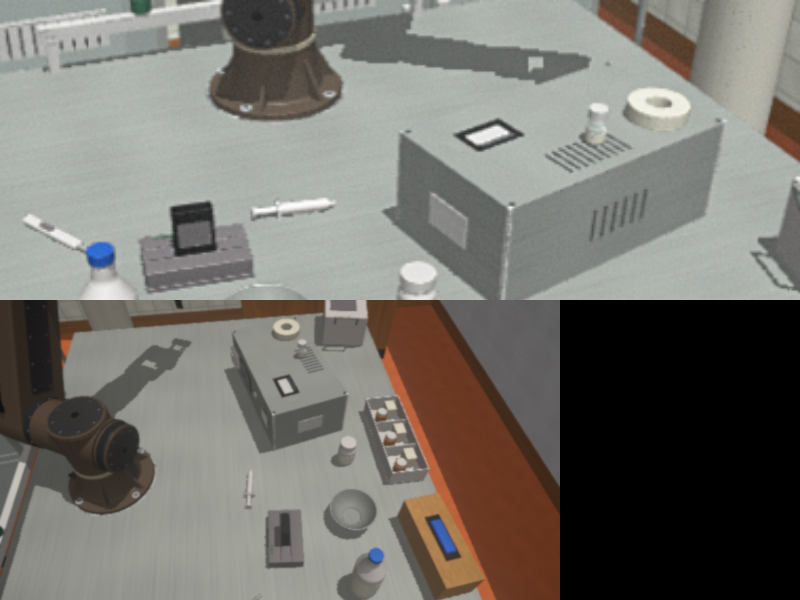

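The scene picture shows the pack upright in the charger at about (192,228) of the upper crop, and the bay bezel at about (490,135) on the near end of the deck. The side view agrees, and the space above both is clear. Next: a close wrist look at the bay on the way to the charger.

```bash
cat > go.py <<'E'
import sys
from h import *
from scipy.spatial.transform import Rotation as R
# args: x y z tooly_deg  -> slide (m) and roll in tool axes
def plan(x,y,z,a=None):
    s=state();M=R.from_euler("xyz",s["tcp_rot"]).as_matrix()
    d=M.T@(np.array([x,y,z])-s["eef_pos"])/1000
    ty=np.degrees(np.arctan2(M[1,1],M[0,1]))
    roll=0 if a is None else -np.radians((a-ty+90)%180-90)
    print("t",round(s["t"],2),"tcp",np.round(s["eef_pos"],1),"ty",round(ty,2),"j6",round(s["joints"][5],2),"F",np.round(s["ft_force"],1),"slide",np.round(d,4),"roll",round(roll,4))
if __name__=="__main__": plan(*map(float,sys.argv[1:]))
E
python3 - <<'E'
from go import *
c=cam("wrist");s=state();M=R.from_euler("xyz",s["tcp_rot"]).as_matrix()
T=np.linalg.inv(c["camera_from_world"]);print(M.T@(T[:3,3]-s["eef_pos"]),M.T@T[:3,:3],c["intrinsics"])
plan(540,152,330,13)
E
```

```text
[  68.36490047    0.34898416 -171.61641426] [[-2.65069406e-04  9.69882365e-01  2.43573658e-01]
 [ 9.99999842e-01  3.77695372e-04 -4.15688289e-04]
 [-4.95165385e-04  2.43573509e-01 -9.69882313e-01]] [[345.05612007   0.         279.78101691]
 [  0.         345.05612007 211.53421255]
 [  0.           0.           1.        ]]
t 2.05 tcp [248.4 573.5 214.7] ty 66.58 j6 -0.11 F [ 0.  -0.2 -1.1] slide [-0.4351 -0.2709 -0.1154] roll 0.9351
```

Call:
step_arm(
  increments=[
    {"slide": [-0.435, -0.271, -0.115], "roll": 0.935},
    {"slide": [-0.435, -0.271, -0.115], "roll": 0.935},
    {"slide": [-0.435, -0.271, -0.115], "roll": 0.935},
    {"slide": [-0.435, -0.271, -0.115], "roll": 0.935},
    {"slide": [-0.435, -0.271, -0.115], "roll": 0.935},
  ],
)

```text
t: 2.68
eef_pos: [422.7, 321.0, 283.7]
tcp_rot: [3.141, -0.0, 1.792]
ft_force: [1.5, -0.0, 0.1]
opening: 1.004
grip_force: 0.0
```

```bash
python3 go.py 540 152 330 13
```

```text
t 2.67 tcp [422.7 321.  283.7] ty 12.66 j6 0.3 F [ 1.5 -0.   0.1] slide [-0.1906  0.0775 -0.0463] roll -0.0059
```

Call:
step_arm(
  increments=[
    {"slide": [-0.19, 0.077, -0.046], "roll": 0},
    {"slide": [-0.19, 0.077, -0.046], "roll": 0},
    {"slide": [-0.19, 0.077, -0.046], "roll": 0},
    {"slide": [-0.19, 0.077, -0.046], "roll": 0},
    {"slide": [-0.19, 0.077, -0.046], "roll": 0},
  ],
)

```text
t: 3.3
eef_pos: [540.0, 154.2, 328.9]
tcp_rot: [-3.142, -0.0, 1.796]
ft_force: [-0.5, 0.5, 0.2]
opening: 1.001
grip_force: 0.0
```

```bash
cat > bay.py <<'E'
from go import *
c=cam("wrist");m=mark_of("wrist","bay_mouth")[:1];print(m,[np.round(at_z(c,q["uv"],165),1) for q in m])
np.savez("w1.npz",**c)
P=cloud(c);k=abs(P[...,2]-165)<3
print(np.nanmedian(P[k][:,2]),cv2.minAreaRect(P[k][:,:2].astype(np.float32)))
g=cv2.cvtColor(c["color"],cv2.COLOR_RGB2GRAY)
# dark bezel blob near the mouth
t=((g<60)*255).astype(np.uint8);q=m[0]["uv"] if m else [280,211]
cs,_=cv2.findContours(t,cv2.RETR_EXTERNAL,cv2.CHAIN_APPROX_NONE)
for k in cs:
    if cv2.contourArea(k)>300:
        W=np.array([at_z(c,p,165)[:2] for p in k[:,0].astype(float)],np.float32);print(cv2.boundingRect(k),cv2.minAreaRect(W))
im=cv2.resize(c["color"],(800,600))[:,:,::-1].copy();cv2.imwrite("pics/w1.png",im);plan(540,152,330,13)
E
python3 bay.py
```

```text
[{'uv': [279.1, 194.7], 'confidence': 0.93}] [array([539. , 155.7, 165. ])]
166.5707041402547 ((576.0540771484375, 206.0526885986328), (241.22019958496094, 265.170166015625), 13.14532470703125)
(0, 238, 560, 182) ((574.8895263671875, 1.8759613037109375), (663.0331420898438, 225.81777954101562), 12.829567909240723)
(257, 155, 56, 83) ((545.3020629882812, 154.5467529296875), (54.70310974121094, 83.38090515136719), 13.378167152404785)
t 3.4 tcp [538.9 155.7 328.7] ty 13.03 j6 -0.06 F [-0.8  0.6 -0.5] slide [-0.0039  0.0002 -0.0013] roll 0.0005
```

View pics/w1.png

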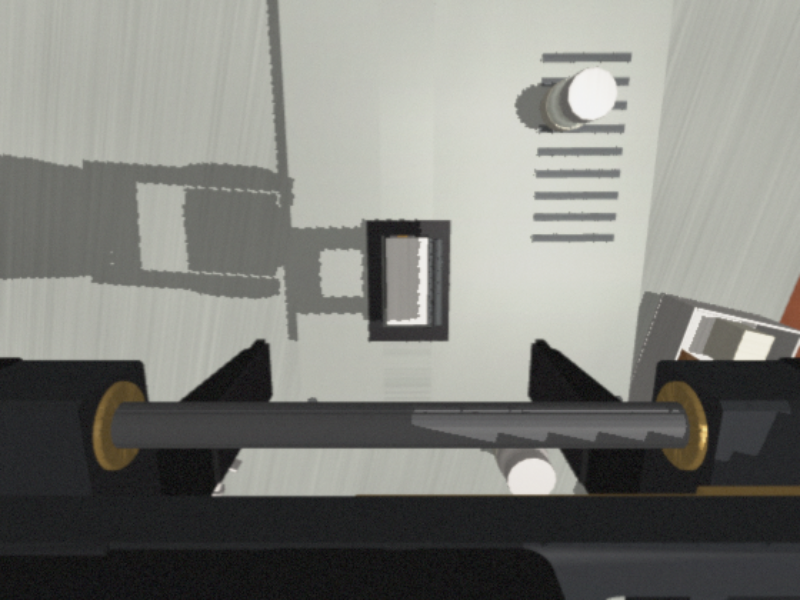

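The wrist picture shows the bay bezel at about columns 368–450, rows 220–340, with the hinge at the right. The vial and tape are well away. I'll zoom in on the bezel to find the mouth inside it.

Run:
```python
from h import *
c=dict(np.load("w1.npz"));im=c["color"][:,:,::-1]
a,b=545.3,154.55;t=np.radians(13.2);N=8
# rectified top view of deck plane, 1mm=6px, x right, y up, centre = axis guess
A=np.array([542.2,154.1]);H=[]
src=[];dst=[]
xs=np.linspace(-35,45,480);ys=np.linspace(45,-45,540)
mp=np.zeros((540,480,2),np.float32)
for i,y in enumerate(ys):
    for j,x in enumerate(xs):
        if i%20==0 and j%20==0:
            p=A+[x*np.cos(t)-y*np.sin(t),x*np.sin(t)+y*np.cos(t)];src.append([j,i]);dst.append(proj(c,[p[0],p[1],165]))
Hm,_=cv2.findHomography(np.array(src,float),np.array(dst))
o=cv2.warpPerspective(im,Hm,(480,540),flags=cv2.WARP_INVERSE_MAP|cv2.INTER_CUBIC)
for x in range(-30,45,10): cv2.line(o,(int((x+35)*6),0),(int((x+35)*6),540 if x==0 else 15),(0,0,255),1)
for y in range(-40,45,10): cv2.line(o,(0,int((45-y)*6)),(480 if y==0 else 15,int((45-y)*6)),(0,0,255),1)
cv2.rectangle(o,(int((35-14.5)*6),int(12.5*6)),(int(55*6),int(77.5*6)),(0,255,0),1)
cv2.imwrite("pics/top.png",o)
```

```text
(no output)
```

View pics/top.png

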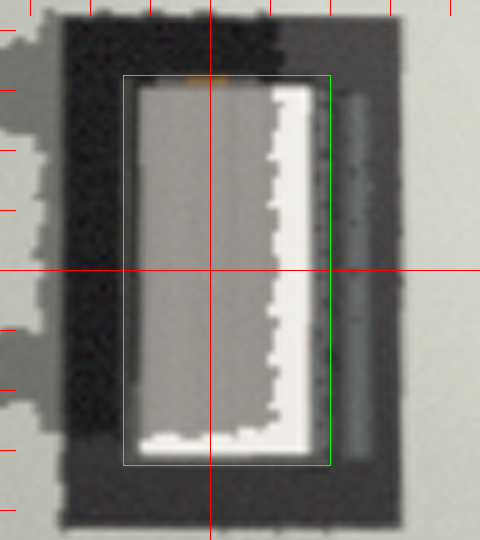

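The rectified view fits: the flap spans x −11.7 to 16.5 and y ±30.7 about the axis (542.2, 154.1), which matches the given sizes. Now to the charger.

```bash
python3 go.py 488 -268.5 240 -5
```

```text
t 3.4 tcp [538.9 155.7 328.7] ty 13.03 j6 -0.06 F [-0.8  0.6 -0.5] slide [-0.4019 -0.1452  0.0886] roll 0.3147
```

Call:
step_arm(
  increments=[
    {"slide": [-0.402, -0.145, 0.089], "roll": 0.315},
    {"slide": [-0.402, -0.145, 0.089], "roll": 0.315},
    {"slide": [-0.402, -0.145, 0.089], "roll": 0.315},
    {"slide": [-0.402, -0.145, 0.089], "roll": 0.315},
    {"slide": [-0.402, -0.145, 0.089], "roll": 0.315},
  ],
)

```text
t: 4.03
eef_pos: [502.7, -148.9, 264.9]
tcp_rot: [3.141, -0.0, 1.485]
ft_force: [1.5, -0.5, 0.0]
opening: 1.0
grip_force: 0.0
```

```bash
python3 go.py 488 -268.5 240 -5
```

```text
t 4.03 tcp [ 502.7 -148.9  264.9] ty -4.91 j6 -0.33 F [ 1.5 -0.5  0. ] slide [-0.1204 -0.0045  0.0249] roll 0.0016
```

Call:
step_arm(
  increments=[
    {"slide": [-0.118, -0.004, 0.025], "roll": 0},
    {"slide": [-0.118, -0.004, 0.025], "roll": 0},
    {"slide": [-0.118, -0.004, 0.025], "roll": 0},
    {"slide": [-0.118, -0.004, 0.025], "roll": 0},
  ],
)

```text
t: 4.53
eef_pos: [489.1, -264.6, 240.2]
tcp_rot: [-3.141, -0.001, 1.484]
ft_force: [-0.5, 0.7, 0.4]
opening: 0.999
grip_force: 0.0
```

```bash
cat > pk.py <<'E'
from go import *
c=cam("wrist");np.savez("w2.npz",**c)
m=mark_of("wrist","pack")[:1];print(m)
P=cloud(c);k=(abs(P[...,2]-103)<5)&(abs(P[...,0]-488)<60)&(abs(P[...,1]+268)<60)
if k.sum()>20:
    n,l,st,ce=cv2.connectedComponentsWithStats(k.astype(np.uint8));i=1+st[1:,4].argmax();k=l==i
    cs,_=cv2.findContours(k.astype(np.uint8),cv2.RETR_EXTERNAL,cv2.CHAIN_APPROX_NONE)
    W=np.array([at_z(c,p,103)[:2] for p in max(cs,key=len)[:,0].astype(float)],np.float32)
    print("pack",k.sum(),np.median(P[k][:,2]),cv2.minAreaRect(W),st[i])
k=(abs(P[...,2]-34)<4)&(abs(P[...,0]-488)<90)&(abs(P[...,1]+268)<110)
if k.sum()>20: print("charger",k.sum(),np.median(P[k][:,2]),cv2.minAreaRect(P[k][:,:2].astype(np.float32)))
cv2.imwrite("pics/w2.png",cv2.resize(c["color"],(800,600))[:,:,::-1]);plan(488,-268.5,240,-5)
E
python3 pk.py
```

```text
[{'uv': [277.3, 187.5], 'confidence': 0.93}]
pack 1475 104.25525867374023 ((487.9144592285156, -266.246826171875), (57.51272201538086, 21.677778244018555), 84.48501586914062) [ 267  173   25   62 1475]
charger 8997 35.451283134916366 ((487.7735290527344, -266.6503601074219), (149.5421142578125, 90.15812683105469), 84.44988250732422)
t 4.62 tcp [ 489.4 -264.3  240.7] ty -4.92 j6 -0.53 F [-0.6  0.3  0.5] slide [-0.0043 -0.001   0.0007] roll 0.0015
```

View pics/w2.png

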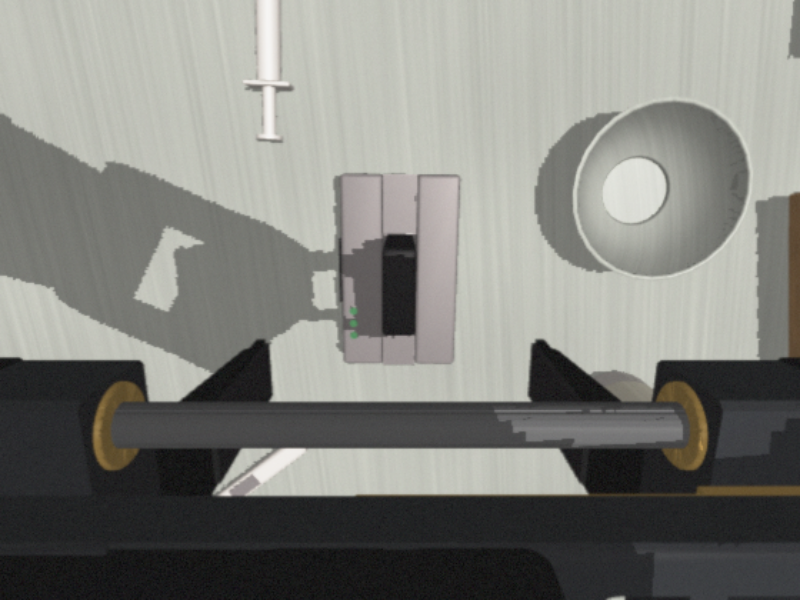

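The pack's top is centred on the charger at (487.9, −266.4), turned −5.5°, and its measured 57.5 × 21.7 mm is right. The fingers straddle it.

```bash
python3 go.py 487.9 -266.4 86 -5.5
```

```text
t 4.62 tcp [ 489.4 -264.3  240.7] ty -4.92 j6 -0.53 F [-0.6  0.3  0.5] slide [-0.0023 -0.0013  0.1547] roll 0.0102
```

Call:
step_arm(
  increments=[
    {"slide": [-0.001, -0.001, 0.05], "roll": 0.01},
    {"slide": [-0.001, -0.001, 0.1], "roll": 0.01},
    {"slide": [-0.001, -0.001, 0.135], "roll": 0.01},
    {"slide": [-0.001, -0.001, 0.15], "roll": 0.01},
    {"slide": [-0.001, -0.001, 0.154], "roll": 0.01},
  ],
)

```text
t: 5.25
eef_pos: [488.3, -266.3, 86.4]
tcp_rot: [3.142, -0.0, 1.474]
ft_force: [-0.5, 0.6, 0.8]
opening: 1.002
grip_force: 0.0
```

```bash
python3 go.py 487.9 -266.4 86 -5.5
```

```text
t 5.25 tcp [ 488.3 -266.3   86.4] ty -5.55 j6 -0.52 F [-0.5  0.6  0.8] slide [-0.0001 -0.0003  0.0004] roll -0.0008
```

Call:
step_arm(
  increments=[
    {"slide": [0, 0, 0], "roll": 0},
    {"slide": [0, 0, 0], "roll": 0},
    {"slide": [0, 0, 0], "roll": 0},
    {"slide": [0, 0, 0], "roll": 0},
    {"slide": [0, 0, 0], "roll": 0},
  ],
  fingers=0,
)

```text
t: 5.88
eef_pos: [487.8, -267.0, 86.4]
tcp_rot: [3.141, 0.0, 1.473]
ft_force: [0.1, -1.2, -0.2]
opening: 0.534
grip_force: 0.0
```

Call:
step_arm(
  increments=[
    {"slide": [0, 0, 0], "roll": 0},
    {"slide": [0, 0, 0], "roll": 0},
    {"slide": [0, 0, 0], "roll": 0},
  ],
)

```text
t: 6.25
eef_pos: [487.8, -266.9, 86.3]
tcp_rot: [-3.142, -0.0, 1.473]
ft_force: [1.0, 0.7, -0.1]
opening: 0.228
grip_force: 30.0
```

Call:
step_arm(
  increments=[
    {"slide": [0, 0, -0.01], "roll": 0},
    {"slide": [0, 0, -0.03], "roll": 0},
    {"slide": [0, 0, -0.06], "roll": 0},
    {"slide": [0, 0, -0.11], "roll": 0},
    {"slide": [0, 0, -0.16], "roll": 0},
  ],
)

```text
t: 6.88
eef_pos: [487.5, -266.7, 248.3]
tcp_rot: [-3.141, -0.0, 1.473]
ft_force: [1.0, -0.8, -2.8]
opening: 0.23
grip_force: 30.0
```

```bash
python3 go.py 542.2 154.1 290 13.2
```

```text
t 6.88 tcp [ 487.5 -266.7  248.3] ty -5.61 j6 -0.52 F [ 1.  -0.8 -2.8] slide [ 0.4242  0.0133 -0.0416] roll -0.3284
```

Call:
step_arm(
  increments=[
    {"slide": [0.05, 0.002, -0.03], "roll": -0.08},
    {"slide": [0.11, 0.004, -0.042], "roll": -0.16},
    {"slide": [0.17, 0.006, -0.042], "roll": -0.24},
    {"slide": [0.23, 0.008, -0.042], "roll": -0.328},
    {"slide": [0.29, 0.01, -0.042], "roll": -0.328},
  ],
)

```text
t: 7.5
eef_pos: [525.8, 22.6, 289.0]
tcp_rot: [3.141, 0.0, 1.802]
ft_force: [1.7, -0.1, -1.2]
opening: 0.226
grip_force: 30.0
```

```bash
python3 go.py 542.2 154.1 290 13.2
```

```text
t 7.5 tcp [525.8  22.6 289. ] ty 13.24 j6 -0.31 F [ 1.7 -0.1 -1.2] slide [ 0.1242  0.0461 -0.0009] roll 0.0007
```

Call:
step_arm(
  increments=[
    {"slide": [0.06, 0.022, 0], "roll": 0},
    {"slide": [0.1, 0.037, 0], "roll": 0},
    {"slide": [0.12, 0.045, 0], "roll": 0},
    {"slide": [0.122, 0.046, 0], "roll": 0},
  ],
)

```text
t: 8.0
eef_pos: [543.0, 150.5, 288.4]
tcp_rot: [-3.141, 0.0, 1.802]
ft_force: [-0.9, -0.2, -3.2]
opening: 0.229
grip_force: 30.0
```

```bash
cat > held.py <<'E'
from go import *
c=cam("wrist");np.savez("w3.npz",**c)
cv2.imwrite("pics/w3.png",cv2.resize(c["color"],(800,600))[:,:,::-1]);plan(542.2,154.1,246,13.2)
s=state();M=R.from_euler("xyz",s["tcp_rot"]).as_matrix();P=(cloud(c)-s["eef_pos"])@M
k=(abs(P[...,2]+17)<6)&(abs(P[...,0])<50)&(abs(P[...,1])<11)
print(k.sum(),np.nanmin(P[k],0),np.nanmax(P[k],0),np.nanmedian(P[k],0))
E
python3 held.py
```

```text
t 8.05 tcp [543.  149.8 288.4] ty 13.21 j6 -0.08 F [-0.1 -0.4 -2.3] slide [0.0043 0.0002 0.0424] roll 0.0003
3656 [-27.62086629 -10.99972912 -22.99130671] [ 29.95976499  10.90808675 -11.02694782] [ 11.72521716   0.16363846 -18.09145342]
```

View pics/w3.png

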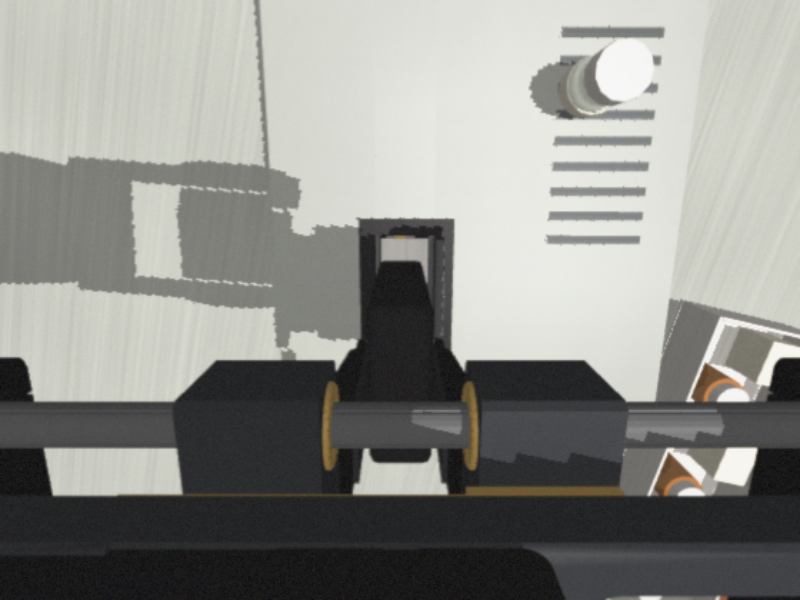

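The picture shows the pack upright in the fingers at (400,350), its lower end over the bezel. The depth data puts the pack within about 1 mm of the tool centre. Descending now with an eye on the force.

```bash
python3 go.py 542.4 153.4 250 13.2
```

```text
t 8.05 tcp [543.  149.8 288.4] ty 13.21 j6 -0.08 F [-0.1 -0.4 -2.3] slide [0.0036 0.0002 0.0384] roll 0.0003
```

Call:
step_arm(
  increments=[
    {"slide": [0.0036, 0, 0], "roll": 0},
    {"slide": [0.0036, 0, 0.02], "roll": 0},
    {"slide": [0.0036, 0, 0.034], "roll": 0},
    {"slide": [0.0036, 0, 0.038], "roll": 0},
    {"slide": [0.0036, 0, 0.038], "roll": 0},
  ],
)

```text
t: 8.68
eef_pos: [542.4, 153.2, 250.4]
tcp_rot: [-3.142, -0.0, 1.8]
ft_force: [0.5, 0.3, -2.3]
opening: 0.226
grip_force: 30.0
```

```bash
python3 go.py 542.4 153.4 167 13.2
```

```text
t 8.68 tcp [542.4 153.2 250.4] ty 13.15 j6 -0.07 F [ 0.5  0.3 -2.3] slide [0.0002 0.0001 0.0834] roll -0.0008
```

Go slowly through the flap.

Call:
step_arm(
  increments=[
    {"slide": [0, 0, 0.006], "roll": 0},
    {"slide": [0, 0, 0.012], "roll": 0},
    {"slide": [0, 0, 0.018], "roll": 0},
    {"slide": [0, 0, 0.024], "roll": 0},
    {"slide": [0, 0, 0.03], "roll": 0},
  ],
)

```text
t: 9.3
eef_pos: [542.0, 153.4, 219.6]
tcp_rot: [-3.141, -0.0, 1.801]
ft_force: [-0.8, 0.1, -0.6]
opening: 0.229
grip_force: 30.0
```

Call:
step_arm(
  increments=[
    {"slide": [0, 0, 0.006], "roll": 0},
    {"slide": [0, 0, 0.012], "roll": 0},
    {"slide": [0, 0, 0.018], "roll": 0},
    {"slide": [0, 0, 0.022], "roll": 0},
    {"slide": [0, 0, 0.026], "roll": 0},
  ],
)

```text
t: 9.93
eef_pos: [542.3, 153.4, 194.1]
tcp_rot: [3.141, -0.0, 1.801]
ft_force: [-2.3, -0.9, -2.0]
opening: 0.229
grip_force: 30.0
```

Call:
step_arm(
  increments=[
    {"slide": [0, 0, 0.004], "roll": 0},
    {"slide": [0, 0, 0.008], "roll": 0},
    {"slide": [0, 0, 0.012], "roll": 0},
    {"slide": [0, 0, 0.015], "roll": 0},
    {"slide": [0, 0, 0.018], "roll": 0},
  ],
)

```text
t: 10.55
eef_pos: [542.3, 153.5, 176.2]
tcp_rot: [3.141, -0.0, 1.801]
ft_force: [-1.4, -0.2, -0.2]
opening: 0.233
grip_force: 30.0
```

Call:
step_arm(
  increments=[
    {"slide": [0, 0, 0.002], "roll": 0},
    {"slide": [0, 0, 0.004], "roll": 0},
    {"slide": [0, 0, 0.006], "roll": 0},
    {"slide": [0, 0, 0.008], "roll": 0},
    {"slide": [0, 0, 0.0085], "roll": 0},
  ],
)

```text
t: 11.18
eef_pos: [542.9, 153.6, 169.7]
tcp_rot: [3.139, 0.0, 1.801]
ft_force: [-5.6, -0.4, 20.0]
opening: 0.231
grip_force: 30.0
```

Call:
step_arm(
  increments=[
    {"slide": [0, 0, -0.003], "roll": 0},
    {"slide": [0, 0, -0.004], "roll": 0},
  ],
)

```text
t: 11.42
eef_pos: [542.1, 153.4, 171.7]
tcp_rot: [-3.141, -0.0, 1.801]
ft_force: [-2.0, 0.1, -3.1]
opening: 0.228
grip_force: 30.0
```

Run:
```python
from go import *
np.set_printoptions(precision=1,suppress=True,linewidth=150)
c=dict(np.load("w1.npz"));P=cloud(c);t=np.radians(13.2)
d=P[...,:2]-[542.2,154.1];X=d[...,0]*np.cos(t)+d[...,1]*np.sin(t);Y=-d[...,0]*np.sin(t)+d[...,1]*np.cos(t)
for x in range(-32,44,3):
    k=(abs(X-x)<1.5)&(abs(Y)<8);print(x,np.round(np.nanmedian(P[k][:,2]),1),end="; ")
plan(542.4,153.4,167,13.2)
s=state();c=cam("wrist");M=R.from_euler("xyz",s["tcp_rot"]).as_matrix();P=(cloud(c)-s["eef_pos"])@M
for x in (-20,-10,0,10,20,26):
    k=(abs(P[...,0]-x)<3)&(abs(P[...,1])<7)&(abs(P[...,2]+17)<15);print(x,k.sum(),np.round(np.nanmedian(P[k],0),1))
cv2.imwrite("pics/w4.png",cv2.resize(c["color"],(800,600))[:,:,::-1])
```

```text
-32 166.6; -29 166.6; -26 166.7; -23 167.7; -20 167.6; -17 167.6; -14 130.4; -11 165.9; -8 166.1; -5 166.0; -2 166.1; 1 166.1; 4 166.1; 7 166.1; 10 165.9; 13 166.2; 16 166.2; 19 167.0; 22 169.9; 25 170.1; 28 167.8; 31 167.4; 34 166.5; 37 166.5; 40 166.5; 43 166.6; t 11.43 tcp [542.1 153.4 171.7] ty 13.18 j6 -0.07 F [-2.   0.1 -3.1] slide [-0.  0.  0.] roll -0.0004
-20 55 [-22.4   0.1 -18.4]
-10 0 [nan nan nan]
0 339 [  0.    0.1 -18.2]
10 351 [ 10.    0.1 -18.3]
20 367 [ 20.   -0.4 -18.3]
26 527 [ 27.    0.1 -17.7]
  return np.nanmean(a, axis, out=out, keepdims=keepdims)
```

View pics/w4.png

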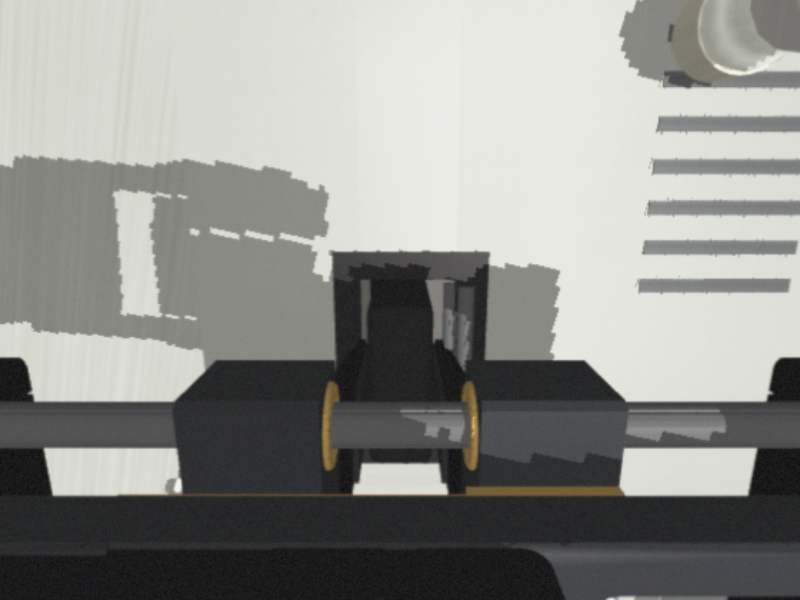

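The picture shows the pack in the mouth at (400,330), with the open flap to its right. The 20 N came from the +x finger resting on the hinge bar: the depth map shows that bar about 3.5 mm above the deck. The pack's foot is about 71 mm down, already in the guide, so I release it here.

Call:
step_arm(
  increments=[
    {"slide": [0, 0, 0], "roll": 0},
    {"slide": [0, 0, 0], "roll": 0},
    {"slide": [0, 0, 0], "roll": 0},
    {"slide": [0, 0, 0], "roll": 0},
    {"slide": [0, 0, 0], "roll": 0},
  ],
  fingers=0.55,
)

```text
t: 12.1
eef_pos: [542.4, 153.5, 171.9]
tcp_rot: [3.141, -0.0, 1.801]
ft_force: [0.2, -1.0, 0.7]
opening: 0.545
grip_force: 0.0
```

```bash
cat > top.py <<'E'
from go import *
c=cam("wrist");P=cloud(c);t=np.radians(13.2)
d=P[...,:2]-[542.2,154.1];X=d[...,0]*np.cos(t)+d[...,1]*np.sin(t);Y=-d[...,0]*np.sin(t)+d[...,1]*np.cos(t)
for y in range(-27,30,6):
    k=(abs(Y-y)<3)&(abs(X)<9)&(P[...,2]<210)&(P[...,2]>100)
    if k.sum(): print(y,k.sum(),np.round(np.median(X[k]),1),np.round(np.median(P[k][:,2]),1))
plan(542.5,154.1,225,13.2)
E
python3 top.py
```

```text
-27 201 -1.5 186.6
-21 1 9.0 140.9
-15 8 9.0 140.1
-9 39 3.0 185.9
-3 369 -0.9 186.9
3 378 -0.9 186.8
9 381 -0.9 186.9
15 392 -1.4 186.9
21 406 -1.3 186.9
27 811 -0.9 178.7
t 12.15 tcp [542.3 153.5 171.9] ty 13.18 j6 -0.07 F [-0.2 -0.5 -0.5] slide [ 0.0006  0.0003 -0.0531] roll -0.0004
```

The pack stayed up: its top is level at about z 185.5, so the foot is about 74.5 mm deep. Now I lift, close the fingers and turn 90°.

Call:
step_arm(
  increments=[
    {"slide": [0, 0, -0.01], "roll": 0},
    {"slide": [0, 0, -0.03], "roll": 0},
    {"slide": [0, 0, -0.045], "roll": 0},
    {"slide": [0.001, 0, -0.045], "roll": 0.18},
    {"slide": [0.001, 0, -0.045], "roll": 0.36},
  ],
)

```text
t: 12.78
eef_pos: [542.1, 154.5, 217.7]
tcp_rot: [3.141, -0.0, 1.435]
ft_force: [-0.1, 0.1, -0.6]
opening: 0.548
grip_force: 0.0
```

Call:
step_arm(
  increments=[
    {"slide": [0, 0, 0], "roll": 0.18},
    {"slide": [0, 0, 0], "roll": 0.36},
    {"slide": [0, 0, 0], "roll": 0.54},
    {"slide": [0, 0, 0], "roll": 0.72},
    {"slide": [0, 0, 0], "roll": 0.9},
  ],
  fingers=0,
)

```text
t: 13.4
eef_pos: [542.1, 154.4, 217.4]
tcp_rot: [3.141, -0.001, 0.535]
ft_force: [-1.0, 0.3, 0.6]
opening: 0.077
grip_force: 0.0
```

Call:
step_arm(
  increments=[
    {"slide": [0, 0, 0], "roll": 0.17},
    {"slide": [0, 0, 0], "roll": 0.31},
    {"slide": [0, 0, 0], "roll": 0.31},
  ],
)

```text
t: 13.78
eef_pos: [542.1, 154.5, 217.3]
tcp_rot: [-3.142, -0.001, 0.232]
ft_force: [-0.0, 1.1, 0.2]
opening: 0.004
grip_force: 0.0
```

```bash
python3 go.py 542.7 154.2 190 103.2
```

```text
t 13.78 tcp [542.1 154.5 217.3] ty -76.72 j6 1.5 F [-0.   1.1  0.2] slide [0.0005 0.0004 0.0273] roll 0.0014
```

Call:
step_arm(
  increments=[
    {"slide": [0.0006, 0, 0.015], "roll": 0},
    {"slide": [0.0006, 0, 0.027], "roll": 0},
    {"slide": [0.0006, 0, 0.031], "roll": 0},
    {"slide": [0.0006, 0, 0.034], "roll": 0},
    {"slide": [0.0006, 0, 0.037], "roll": 0},
  ],
)

```text
t: 14.4
eef_pos: [543.4, 154.7, 180.3]
tcp_rot: [3.142, -0.002, 0.232]
ft_force: [0.2, 0.8, 5.6]
opening: 0.007
grip_force: 2.9
```

Call:
step_arm(
  increments=[
    {"slide": [0, 0, 0.003], "roll": 0},
    {"slide": [0, 0, 0.006], "roll": 0},
    {"slide": [0, 0, 0.009], "roll": 0},
  ],
)

```text
t: 14.78
eef_pos: [543.4, 154.7, 171.3]
tcp_rot: [3.142, -0.002, 0.232]
ft_force: [0.8, 0.7, 6.3]
opening: 0.006
grip_force: 3.0
```

Call:
step_arm(
  increments=[
    {"slide": [0, 0, 0.004], "roll": 0},
    {"slide": [0, 0, 0.008], "roll": 0},
    {"slide": [0, 0, 0.012], "roll": 0},
    {"slide": [0, 0, 0.016], "roll": 0},
  ],
)

```text
t: 15.28
eef_pos: [543.5, 154.7, 155.3]
tcp_rot: [3.142, -0.002, 0.232]
ft_force: [1.7, 0.5, 6.9]
opening: 0.001
grip_force: 3.1
```

Call:
step_arm(
  increments=[
    {"slide": [0, 0, 0.004], "roll": 0},
    {"slide": [0, 0, 0.008], "roll": 0},
    {"slide": [0, 0, 0.012], "roll": 0},
    {"slide": [0, 0, 0.015], "roll": 0},
  ],
)

```text
t: 15.78
eef_pos: [543.7, 154.8, 140.5]
tcp_rot: [3.142, -0.003, 0.232]
ft_force: [1.0, 0.6, 7.4]
opening: 0.005
grip_force: 3.9
```

Call:
step_arm(
  increments=[
    {"slide": [0, 0, 0.002], "roll": 0},
    {"slide": [0, 0, 0.004], "roll": 0},
    {"slide": [0, 0, 0.006], "roll": 0},
  ],
)

```text
t: 16.15
eef_pos: [543.9, 154.8, 134.6]
tcp_rot: [3.141, -0.003, 0.231]
ft_force: [2.3, 0.3, 8.0]
opening: 0.006
grip_force: 3.8
```

Call:
step_arm(
  increments=[
    {"slide": [0, 0, 0.001], "roll": 0},
    {"slide": [0, 0, 0.002], "roll": 0},
  ],
)

```text
t: 16.4
eef_pos: [544.0, 154.8, 132.6]
tcp_rot: [3.141, -0.004, 0.232]
ft_force: [3.4, 0.8, 7.2]
opening: 0.008
grip_force: 3.8
```

Call:
step_arm(
  increments=[
    {"slide": [0, 0, 0.001], "roll": 0},
    {"slide": [0, 0, 0.002], "roll": 0},
  ],
)

```text
t: 16.65
eef_pos: [544.1, 154.8, 130.7]
tcp_rot: [3.141, -0.004, 0.231]
ft_force: [2.2, -0.5, 7.8]
opening: 0.004
grip_force: 3.9
```

Call:
step_arm(
  increments=[
    {"slide": [0, 0, 0.001], "roll": 0},
    {"slide": [0, 0, 0.0015], "roll": 0},
  ],
)

```text
t: 16.9
eef_pos: [544.1, 154.8, 129.2]
tcp_rot: [3.141, -0.004, 0.231]
ft_force: [3.0, 1.4, 7.4]
opening: 0.006
grip_force: 3.9
```

Call:
step_arm(
  increments=[
    {"slide": [0, 0, 0.001], "roll": 0},
    {"slide": [0, 0, 0.002], "roll": 0},
  ],
)

```text
t: 17.15
eef_pos: [544.2, 154.8, 127.2]
tcp_rot: [3.141, -0.004, 0.231]
ft_force: [3.0, 0.9, 7.5]
opening: 0.004
grip_force: 4.0
```

Call:
step_arm(
  increments=[
    {"slide": [0, 0, 0.001], "roll": 0},
    {"slide": [0, 0, 0.0015], "roll": 0},
  ],
)

```text
t: 17.4
eef_pos: [544.2, 154.9, 125.7]
tcp_rot: [3.141, -0.004, 0.232]
ft_force: [3.2, 0.6, 6.8]
opening: 0.004
grip_force: 4.0
```

Call:
step_arm(
  increments=[
    {"slide": [0, 0, 0.001], "roll": 0},
    {"slide": [0, 0, 0.002], "roll": 0},
  ],
)

```text
t: 17.65
eef_pos: [544.3, 154.8, 123.8]
tcp_rot: [3.141, -0.004, 0.231]
ft_force: [2.9, 1.1, 7.4]
opening: 0.007
grip_force: 4.0
```

Call:
step_arm(
  increments=[
    {"slide": [0, 0, 0.001], "roll": 0},
    {"slide": [0, 0, 0.0015], "roll": 0},
  ],
)

```text
t: 17.9
eef_pos: [544.3, 154.8, 122.2]
tcp_rot: [3.141, -0.004, 0.231]
ft_force: [4.1, 0.5, 10.0]
opening: 0.005
grip_force: 4.6
```

Contacts touched at z of about 123. Home should be about 4 mm further down.

Call:
step_arm(
  increments=[
    {"slide": [0, 0, 0.0005], "roll": 0},
    {"slide": [0, 0, 0.001], "roll": 0},
    {"slide": [0, 0, 0.001], "roll": 0},
  ],
)

```text
t: 18.27
eef_pos: [544.3, 154.8, 121.4]
tcp_rot: [3.141, -0.005, 0.232]
ft_force: [3.3, -0.4, 8.3]
opening: 0.003
grip_force: 4.6
```

Call:
step_arm(
  increments=[
    {"slide": [0, 0, 0.0005], "roll": 0},
    {"slide": [0, 0, 0.001], "roll": 0},
    {"slide": [0, 0, 0.001], "roll": 0},
  ],
)

```text
t: 18.65
eef_pos: [544.4, 154.8, 120.4]
tcp_rot: [3.141, -0.005, 0.231]
ft_force: [2.8, -0.3, 9.4]
opening: 0.002
grip_force: 4.8
```

Call:
step_arm(
  increments=[
    {"slide": [0, 0, 0.0005], "roll": 0},
    {"slide": [0, 0, 0.0008], "roll": 0},
    {"slide": [0, 0, 0.0008], "roll": 0},
  ],
)

```text
t: 19.02
eef_pos: [544.4, 154.8, 119.7]
tcp_rot: [3.141, -0.005, 0.232]
ft_force: [2.8, 0.4, 9.7]
opening: 0.003
grip_force: 5.1
```

Call:
step_arm(
  increments=[
    {"slide": [0, 0, 0.0004], "roll": 0},
    {"slide": [0, 0, 0.0006], "roll": 0},
    {"slide": [0, 0, 0.0006], "roll": 0},
  ],
)

```text
t: 19.4
eef_pos: [544.4, 154.8, 119.1]
tcp_rot: [3.141, -0.005, 0.231]
ft_force: [3.3, 0.1, 9.8]
opening: 0.007
grip_force: 5.3
```

Call:
step_arm(
  increments=[
    {"slide": [0, 0, 0.0003], "roll": 0},
    {"slide": [0, 0, 0.0006], "roll": 0},
    {"slide": [0, 0, 0.0006], "roll": 0},
  ],
)

```text
t: 19.77
eef_pos: [544.4, 154.8, 118.6]
tcp_rot: [3.141, -0.005, 0.231]
ft_force: [2.8, 0.2, 11.9]
opening: 0.004
grip_force: 5.4
```

Call:
step_arm(
  increments=[
    {"slide": [0, 0, 0.0003], "roll": 0},
    {"slide": [0, 0, 0.0005], "roll": 0},
    {"slide": [0, 0, 0.0005], "roll": 0},
  ],
)

```text
t: 20.15
eef_pos: [544.4, 154.8, 118.1]
tcp_rot: [3.141, -0.005, 0.232]
ft_force: [2.7, -0.1, 11.3]
opening: 0.005
grip_force: 6.1
```

Call:
step_arm(
  increments=[
    {"slide": [0, 0, 0.0003], "roll": 0},
    {"slide": [0, 0, 0.0005], "roll": 0},
    {"slide": [0, 0, 0.0005], "roll": 0},
  ],
)

```text
t: 20.52
eef_pos: [544.4, 154.8, 118.1]
tcp_rot: [3.141, -0.005, 0.232]
ft_force: [0.9, -0.9, 16.4]
opening: 0.003
grip_force: 8.3
```

That is the hard stop: 0.5 mm more was commanded, the pack did not move, and the force rose to 16 N. The pack is home with its top 47 mm below the deck. Withdrawing straight up.

Call:
step_arm(
  increments=[
    {"slide": [-0.001, 0, -0.005], "roll": 0},
    {"slide": [-0.001, 0, -0.025], "roll": 0},
    {"slide": [-0.001, 0, -0.055], "roll": 0},
    {"slide": [-0.001, 0, -0.1], "roll": 0},
    {"slide": [-0.001, 0, -0.15], "roll": 0},
  ],
)

```text
t: 21.15
eef_pos: [541.3, 154.3, 267.2]
tcp_rot: [-3.141, 0.002, 0.231]
ft_force: [0.9, -0.6, 0.0]
opening: 0.006
grip_force: 0.0
```

Call:
step_arm(
  increments=[
    {"slide": [0, 0, -0.03], "roll": 0},
    {"slide": [0, 0, -0.03], "roll": 0},
    {"slide": [0, 0, -0.03], "roll": 0},
  ],
)

```text
t: 21.52
eef_pos: [541.2, 154.3, 295.2]
tcp_rot: [-3.141, 0.002, 0.231]
ft_force: [-0.4, -0.0, -0.1]
opening: 0.002
grip_force: 0.0
```

Run:
```python
from go import *
c=cam("wrist");P=cloud(c);t=np.radians(13.2)
d=P[...,:2]-[542.2,154.1];X=d[...,0]*np.cos(t)+d[...,1]*np.sin(t);Y=-d[...,0]*np.sin(t)+d[...,1]*np.cos(t)
for x in (-13,-10,-6,0,6,12,16):
    k=(abs(X-x)<1)&(abs(Y)<25);print(x,k.sum(),np.round(np.nanmedian(P[k][:,2]),1))
cv2.imwrite("pics/w5.png",cv2.resize(c["color"],(800,600))[:,:,::-1]);plan(542,154,300)
```

```text
-13 4 350.7
-10 157 166.0
-6 147 166.2
0 118 166.0
6 134 166.0
12 200 166.4
16 127 166.3
t 21.57 tcp [541.2 154.2 294.9] ty -76.77 j6 1.5 F [-0.7 -0.7 -1.2] slide [ 0.0007  0.0004 -0.0051] roll 0
```

View pics/w5.png

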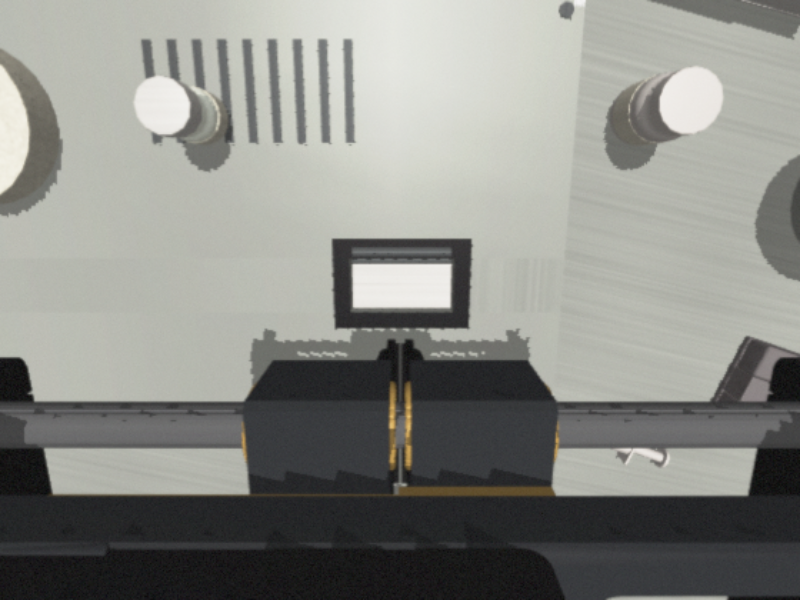

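The picture shows the flap shut and level in the bezel at (400,285). The vial and jar are standing where they were, and the hand is clear. Handing in.

```bash
python3 -c "
from cell import env;print(env.job_done())"
```

```text
the job is handed in; nothing more can be done
None
```

The pack is fully home in the battery bay, felt at the hard stop at about 16 N with its top 47 mm below the deck; the flap is shut over it, the hand is clear, and the job was handed in at about 22 s.

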